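Weigh a casting on a lively dial balance

TASK

Weigh the brass casting on the dial balance: take the hand lever by its ball and swing it gently until the beam is up off its stop and the pointer rides at the middle mark of the index plate. The lever drives the beam through a spring and the loaded beam does not settle by itself, so keep working the lever to hold the pointer between the two long outer marks for 8 seconds without a break, never touching the crucible and never letting the beam fly. Leave the other things on the bench alone, and finish still holding the ball, with the beam so quiet that it stays between those marks for another second while your hand is still.

Things in the scene. Friction and masses are not known exactly. Their poses are not given: they have to be found in the camera images.
- balance: dial torsion balance, fixed on the bench; grey base 200 (x) by 490 (y) mm. Origin on the table under the beam's pivot; x from the white dial on the robot's side through the pivot, y along the beam to the pan, z up; yaw up to 0.25 rad. Pivot axis along x, 130 mm above the table. The dial (radius 88 mm about the axis, top at 218 mm) stands 18 to 24 mm behind the lever's plane.
- tilt (a joint): tilt of the beam in rad about the balance's x: 0 level, pointer at the middle mark; positive: pan up, pointer down. At the start it rests on its stop at -0.18, pan down; other stop 0.18. Long outer marks at -0.08 and 0.08. Over 0.7 rad/s it flies. The lever turns it through a torsion spring: torque on the beam = 0.030 N m/rad x wind. Inertia 0.0080 kg m2, damping 0.0025 N m s.
- ball (a point): centre of the black ball on the lever, 34 mm across, the place to hold. At lean q it is at (-80, -140 sin q, 130 + 140 cos q) mm in the balance's frame; it moves with less than 0.5 N. Grip it from above, fingers closing along the balance's x, so that it can turn between the pads; 10 to 15 N is enough.
- pointer_tip (a point): tip of the dark pointer at the beam's end opposite the pan, 215 mm from the pivot
- middle_mark (a point): middle (thick) mark of the white index plate, at pivot height, 221 mm from the pivot towards -y; the long outer marks are 17 mm above and below it, short marks lie between and beyond
- beam: aluminium beam 410 mm long with counterweight, poise on a mast (top 60 mm above the pivot) and pan (92 mm wide, 150 mm from the pivot); 0.55 kg; origin on the pivot, axes as the balance's when level. With its load it is top-heavy by about 0.036 N m/rad, more than the spring: with the lever held still it runs off balance to a stop with a time constant of about 1.1 s (0.9 to 1.5).
- lever: steel hand lever with its ball and a tail weight (it balances by itself), loose on the beam's axle but for the spring: let go, it swings back with the beam. Origin on the axle, z along the lever towards the ball
- crucible: white ceramic crucible, 72 mm across, 26 mm high, with the brass casting, seated in the pan; origin under its centre. Nominally 120 g with the casting, unknown by 8 percent. Not to be touched.
- jar: closed glass jar, 60 mm across, 85 mm high, standing on the bench; origin under its centre. Not part of the work.
- mallet: hammer lying on the bench beside the balance. Not part of the work.
- water_pot: terracotta cup, 80 mm across, 80 mm high; origin under its centre. Not part of the work.
- wind (a joint): twist of the spring in rad, lever against beam about the balance's x; 0 slack (as at the start), positive with the ball swung towards the balance's -y, away from the pan, which lifts the pan. Lean of the lever from upright: q = tilt + wind - 0.42; at the start -0.60, ball towards the pan. The beam balances level at a lean between -0.45 and 0.65, set by the unknown load.

How it is judged:
By the outcome, as a careful person would: the job done as asked, in the order asked, and still so for the second after the job is handed in, while the arm keeps its last pose, push and grip.
It also fails if it takes over 64 s, if anything falls off the work surface, if the arm or the gripper's body presses on something with over 40 N, if the wrist force passes 120 N, or if a joint passes its speed limit or range.

ROBOT

A 6-joint arm with a two-finger parallel gripper is mounted at the origin on the work surface. World frame = base frame: x ahead of the robot, y to its left, z up, the work surface at z = 0. Lengths are in m, angles in rad, forces in N, time in s.
With the tool pointing down it reaches from about 0.225 to 0.725 m from the base axis. Payload 3.1 kg.
Tool frame: the origin (TCP) lies at the very end of the fingers, on their centre line; the grasp point (between the pads) lies 19 mm behind it; z points along the fingers, y is the line along which they close (so a half turn about z gives the same grasp; the last joint's range is limited). The gripper opens to 85 mm and grips with 20 to 120 N. Pads are 22 mm wide; open, the fingers measure 114 mm over their backs; the gripper's body (76 mm by 85 mm) begins 54 mm behind the grasp point. The pads swing forward as they close: fully open they stand 13 mm farther back than shut.
Start: joints at [1.159, 0.048, 0.099, 1.622, 0, 1.443], TCP at [0.147, 0.504, 0.231] pointing down, gripper open.
Joint ranges: [-2.91, 2.91], [-0.99, 1.94], [-1.21, 1.42], [-2.12, 2.29], [-1.49, 1.47], [-3.14, 3.14]. Speed limits (rad/s): [2.79, 2.79, 3.14, 3.14, 3.14, 3.14].

INTERFACE

Orientations are given as a unit quaternion [w, x, y, z].
In Python, from rig import get_state, viewer, close_job gives the robot as it stands.
- The arm moves only by the tool carry_out, never from a script. Its argument "steps" is one flat list of numbers, 7 for each row, row after row: the turn, a rotation vector about the tool's x, y, z in rad, then the shift along the tool's x, y, z in cm, then the opening, from 0 (shut) to 1 (fully open). A call has 1 to 5 rows; each row is the pose to reach, as a shift and turn from the pose commanded when the call began, along the tool's axes at that moment; what a row does not reach only later rows make up. A row lasts 1/12 s, in which the tool goes at most 41.7 mm and 7.16 degrees, less where a joint would pass 70% of its speed; a pose out of reach is approached as far as the arm can. A call with a gripper value outside its range is refused whole. The fingers move at their own pace and stop on an object; "force" is the grip in N (left out, the last holds). Time passes only in rows, so rows that repeat a pose let the fingers close. It gives the time, the measured TCP pose, the force, the opening and the grip force at its end, in the units of the state.
- get_state(): the state, without advancing time (a new reading comes with each control period).
- viewer.capture(name): name is "scene" or "top" or "wrist"; returns the picture (420x560x3 uint8, red, green, blue); there is no depth.
- viewer.camera_model(name): a dict with "fx", "fy", "cx", "cy" (pixels), "pose" (4x4, takes a point from camera to world coordinates). Camera axes: x right, y down, z forward; pixel columns grow to the right and rows downward; lengths in m; the calibration is good to about 2 mm. A picture is of the moment at which its call begins: read the wrist's pose just before it. camera_model takes no time and is no camera call; for the wrist camera it gives the pose at the moment of the call.
- close_job(): hands the job in; it is judged then, once.
The state is a dict: "time": time; "joints": joint angles; "joint_velocities": joint speeds; "joint_torque": joint torques, N m; "ee_pos": TCP position; "ee_rot": TCP orientation; "contact_force": force on the tool from outside, world axes, zero at the start; "moment": the same for the moment, N m; "gripper_width": opening from 0.0 (shut) to 1.0 (fully open); "grip_force": force on a finger pad.
Only numpy, scipy, OpenCV 4.12 (cv2) and the standard library are available. Lean on these libraries where they do the work, as an engineer would, in place of code of your own. Each camera call takes 0.05 s, during which the arm holds its last target. There are 200 camera calls.

## Working session

There is one attempt and no reset: what is moved stays moved. The work goes in short steps, Python scripts to look and compute and a tool call to move; the robot and the scene stay as the last step left them, time stands still between calls to the robot, and variables do not carry over. Pictures are saved under pics/ and viewed, at most 10 in all, crops included, and the job is handed in when it is done.

Besides the shell and the picture viewer there is one more tool, called as name(argument=value, ...) on one line, values as JSON. carry_out: Moves the arm, as the interface text tells. Its arguments: {"type":"object","properties":{"steps":{"type":"array","items":{"type":"number"}},"force":{"type":"number"}},"required":["steps"]}

```bash
ls; mkdir -p pics
python3 - <<'E'
from rig import get_state, viewer
import cv2,json
s=get_state(); print(s)
for n in ("scene","top"):
    im=viewer.capture(n); cv2.imwrite(f"pics/{n}0.png",cv2.resize(im[:,:,::-1],(800,600),interpolation=cv2.INTER_CUBIC))
    print(n,viewer.camera_model(n))
E
```

```text
pics
{'time': 0.0, 'joints': array([ 1.15921516e+00,  4.87559421e-02,  9.75622732e-02,  1.62197565e+00,
       -3.17180080e-05,  1.44300610e+00]), 'joint_velocities': array([-0.00202353, -0.00028229,  0.00163377,  0.00088985, -0.0002409 ,
       -0.00100894]), 'joint_torque': array([-6.30765117e-04, -3.38776946e+01,  3.20017505e+01,  2.00180907e-02,
       -7.04887293e-05, -3.73213865e-06]), 'ee_pos': array([0.14676763, 0.50342826, 0.23009661]), 'ee_rot': array([-3.00831154e-04,  1.41419670e-01,  9.89949023e-01, -1.14783706e-03]), 'contact_force': array([ 0.48121899,  0.24381781, -0.27684623]), 'moment': array([-0.00228832, -0.02928502, -0.07905559]), 'grip_force': 0.0, 'gripper_width': 1.0035298181317693}
scene {'fx': 488.8527773381616, 'fy': 488.8527773381616, 'cx': 278.3258489718419, 'cy': 204.4010644709419, 'pose': array([[-0.18381401,  0.64306028, -0.74342846,  1.59382041],
       [ 0.98292925,  0.12633117, -0.13375545,  0.15819644],
       [ 0.00790537, -0.75532371, -0.6553042 ,  1.03508532],
       [ 0.        ,  0.        ,  0.        ,  1.        ]])}
top {'fx': 401.737584967829, 'fy': 401.737584967829, 'cx': 281.1570341237419, 'cy': 225.4860586361688, 'pose': array([[ 0.01306475, -0.97984642,  0.19932462,  0.34632732],
       [-0.99990252, -0.01378429, -0.00222259, -0.00476741],
       [ 0.00492534, -0.19927615, -0.979931  ,  1.35997195],
       [ 0.        ,  0.        ,  0.        ,  1.        ]])}
```

View pics/scene0.png

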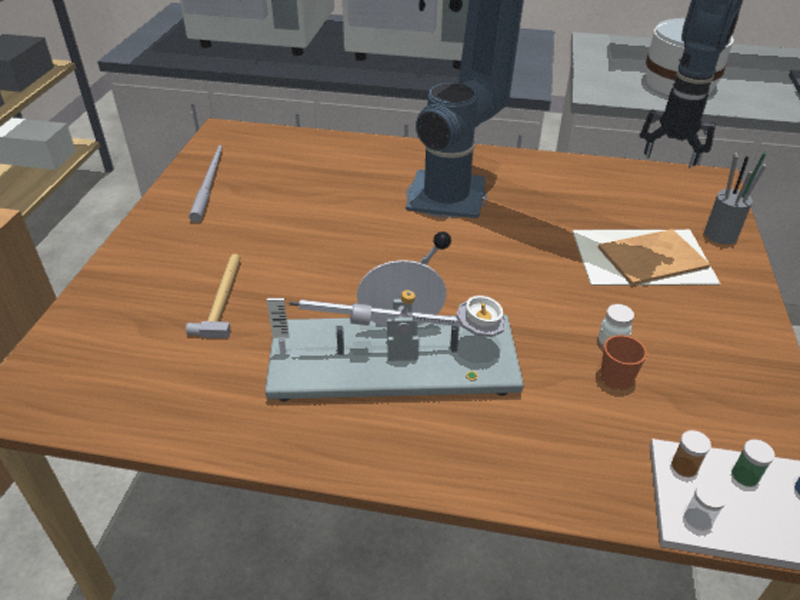

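View pics/top0.png

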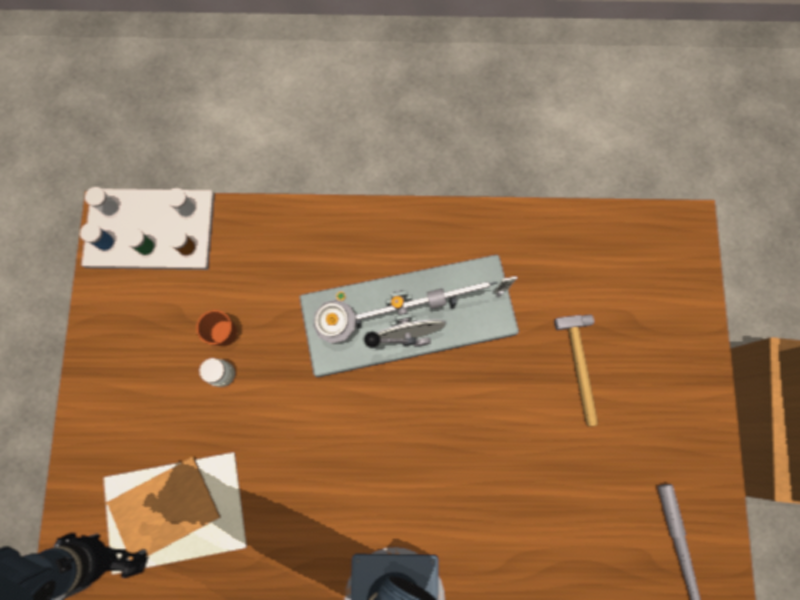

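The scene view shows the ball at about (442,240) and the pointer tip at (292,303) of 800x600. The top view shows the ball at (372,340) and the base corners at (300,296), (500,256), (518,333) and (315,376). I'll enlarge both for exact readings.

Run:
```python
import cv2,numpy as np
a=cv2.imread("pics/scene0.png");b=cv2.imread("pics/top0.png")
A=cv2.resize(a[220:400,255:525],None,fx=2.96,fy=2.96,interpolation=cv2.INTER_CUBIC)[:300]
A=cv2.resize(a[220:320,260:460],(800,300) if 0 else (600,300),interpolation=cv2.INTER_CUBIC)
B=cv2.resize(b[250:380,295:525],(530,300),interpolation=cv2.INTER_CUBIC)
# A: x=260+u/3,y=220+v/3 ; B: x=295+u*230/530
P=np.zeros((600,600,3),np.uint8);P[:300]=A;P[300:,:530]=B
cv2.imwrite("pics/crop0.png",P)
```

```text
(no output)
```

View pics/crop0.png

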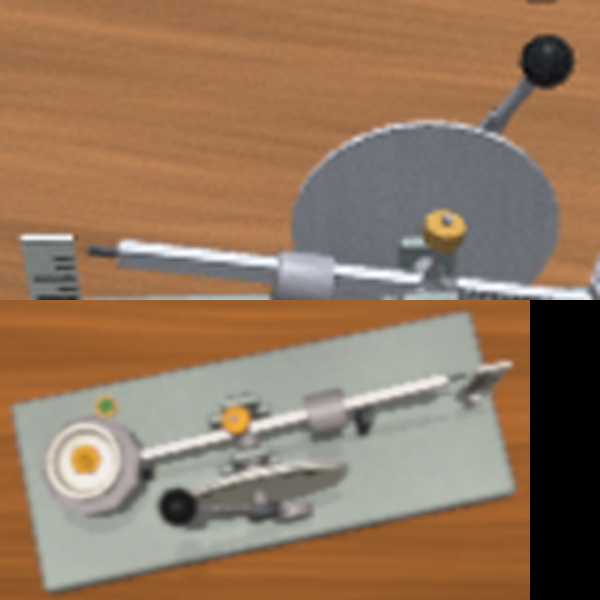

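Readings from the enlarged crops (top half is the scene view, bottom half is the top view):
- Scene: ball (547,61), dark pointer tip (89,250).
- Top: ball (178,507), tip (465,377), base corners (12,406), (470,312), (513,492) and (47,590).

Next I fit the balance pose and build a tilt tracker.

```bash
cat > h.py <<'E'
import numpy as np,cv2,json,os
from scipy.spatial.transform import Rotation as R
from scipy.optimize import least_squares
from rig import get_state,viewer
CS=viewer.camera_model("scene");CT=viewer.camera_model("top")
def proj(c,p):
    p=np.atleast_2d(p);T=c["pose"];q=(p-T[:3,3])@T[:3,:3]
    return np.c_[c["fx"]*q[:,0]/q[:,2]+c["cx"],c["fy"]*q[:,1]/q[:,2]+c["cy"]]
def world(P,p):
    c,s=np.cos(P[2]),np.sin(P[2]);p=np.atleast_2d(p)
    return np.c_[P[0]+c*p[:,0]-s*p[:,1],P[1]+s*p[:,0]+c*p[:,1],p[:,2]]
def beampt(t,y,z,x=0.):
    return np.c_[np.full_like(np.asarray(y,float),x),np.cos(t)*y-np.sin(t)*z,.13+np.sin(t)*y+np.cos(t)*z]
def ballq(q): return np.array([-.08,-.14*np.sin(q),.13+.14*np.cos(q)])
if os.path.exists("pose.json"): P=np.array(json.load(open("pose.json")))
def lean():
    "lean of lever from TCP"
    s=get_state();Rm=R.from_quat(np.roll(s["ee_rot"],-1)).as_matrix()
    w=s["ee_pos"]-Rm[:,2]*.019
    d=w-world(P,[0,0,.13])[0];c,sn=np.cos(P[2]),np.sin(P[2])
    y=-sn*d[0]+c*d[1];x=c*d[0]+sn*d[1]
    return s,np.arcsin(np.clip(-y/.14,-1,1)),x,d[2]
# tilt by warping the reference beam picture (beam plane x=0 turned about the pivot)
YZ=np.array([[-.213,-.010],[-.213,.012],[-.10,.012],[-.10,-.010]])
U=3
def quad(t): return (proj(CS,world(P,beampt(t,YZ[:,0],YZ[:,1])))).astype(np.float32)
DST=np.float32([[0,65],[0,0],[340,0],[340,65]])
def rect(im,t): return cv2.warpPerspective(im,cv2.getPerspectiveTransform(quad(t),DST),(341,66),flags=cv2.INTER_CUBIC)
def tilt(im,ref):
    im=im.astype(np.float32);T=rect(ref.astype(np.float32),-.18)
    ts=np.arange(-.21,.2101,.004)
    e=np.array([cv2.matchTemplate(rect(im,t),T,cv2.TM_CCOEFF_NORMED)[0,0] for t in ts])
    k=int(np.clip(e.argmax(),1,len(ts)-2));a,b,c=e[k-1:k+2]
    return ts[k]+.004*.5*(a-c)/(a-2*b+c),b
E
python3 - <<'E'
import h,json,numpy as np,cv2
from scipy.optimize import least_squares
f=lambda a:(np.array(a)+.5)*.7-.5
A=lambda u,v:f([260+u/3,220+v/3]);B=lambda u,v:f([295+u*230/530,250+(v-300)*130/300])
bs,ts=A(547,61),A(89,250)
bt,tt=B(178,507),B(465,377)
co=np.array([B(12,406),B(470,312),B(513,492),B(47,590)])
C=np.array([[.1,.245],[.1,-.245],[-.1,-.245],[-.1,.245]])
def res(p):
    P=p[:3];w=lambda x:h.world(P,x)
    tip=h.beampt(-.18,np.array([-.215]),0.)
    cc=np.c_[C+p[4:6],np.full(4,p[3])]
    return np.r_[h.proj(h.CS,w(h.ballq(-.6)))[0]-bs,h.proj(h.CT,w(h.ballq(-.6)))[0]-bt,h.proj(h.CS,w(tip))[0]-ts,h.proj(h.CT,w(tip))[0]-tt,(h.proj(h.CT,w(cc))-co).ravel()]
s=least_squares(res,[.45,0,.1,.03,0,0],loss="soft_l1")
print(s.x.round(4),s.fun.round(2));json.dump(list(s.x[:3]),open("pose.json","w"))
E
python3 - <<'E'
import h,cv2,numpy as np
im=h.viewer.capture("scene");cv2.imwrite("pics/ref.png",im)
print(h.tilt(im,im));s=h.get_state();Rm=h.R.from_quat(np.roll(s["ee_rot"],-1)).as_matrix();print(Rm.round(3))
b=h.world(h.P,h.ballq(-.6))[0];print("ball",b,h.P)
cv2.imwrite("pics/rect.png",np.vstack([h.rect(im,-.18)[:,:,::-1],h.rect(im,0)[:,:,::-1]]))
tg=b-[0,0,.022]; tg[2]=b[2]-.022
print("shift tool cm",(Rm.T@(tg-s["ee_pos"])*100).round(2))
# yaw: tool y to balance x (mod pi)
yw=np.arctan2(Rm[1,1],Rm[0,1]);d=(h.P[2]-yw+np.pi/2)%np.pi-np.pi/2
print("rot world z",d,"tool z",-d)
E
```

```text
[ 0.6317 -0.006   0.2241  0.0166  0.0037 -0.0192] [ 0.38  0.31 -0.96  0.4  -0.68 -0.52  0.59 -0.51  0.23 -0.44 -0.82 -0.23
  0.33  0.17  0.08  0.49]
(np.float64(-0.17998221695609387), np.float32(0.9964209))
[[-0.96   0.28  -0.001]
 [ 0.28   0.96  -0.002]
 [ 0.    -0.002 -1.   ]]
ball [0.53612577 0.05325034 0.24554699] [ 0.63169306 -0.00604374  0.22410908]
shift tool cm [-49.98 -32.32   0.73]
rot world z -1.0628767106789452 tool z 1.0628767106789452
```

View pics/rect.png

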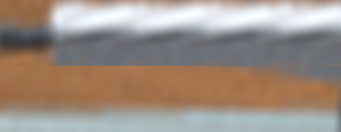

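The fit is good to about 1 px: yaw 0.224 and ball at (0.536, 0.053, 0.2455). The rectified crop shows the pointer and tube centred on the beam line. I'll move above the ball, rise first, then turn.

carry_out(steps=[0,0,0,-1,-0.7,-1,1,0,0,0,-3,-2,-3,1,0,0,0,-6,-4,-5,1,0,0,0,-9,-6,-7,1,0,0,0,-12,-8,-9,1])

```text
time: 0.57
ee_pos: [0.2405, 0.3917, 0.3228]
ee_rot: [0.0, 0.141, 0.99, -0.0]
contact_force: [0.9, 0.7, 0.1]
gripper_width: 1.001
grip_force: 0.0
```

carry_out(steps=[0,0,0.1,-3,-2,0,1,0,0,0.2,-6,-4,0,1,0,0,0.3,-9,-6,0,1,0,0,0.4,-12,-8,0,1,0,0,0.5,-15,-10,0,1])

```text
time: 0.98
ee_pos: [0.3566, 0.2533, 0.3223]
ee_rot: [0.001, 0.384, 0.923, 0.0]
contact_force: [0.3, 1.0, 0.2]
gripper_width: 1.003
grip_force: 0.0
```

```bash
cat > to.py <<'E'
import h,numpy as np,sys
dz=float(sys.argv[1]);q=float(sys.argv[2])
s=h.get_state();Rm=h.R.from_quat(np.roll(s["ee_rot"],-1)).as_matrix()
tg=h.world(h.P,h.ballq(q))[0]+[0,0,dz]
print(s["time"],s["ee_pos"].round(4),"shift",(Rm.T@(tg-s["ee_pos"])*100).round(2))
yw=np.arctan2(Rm[1,1],Rm[0,1]);d=(h.P[2]-yw+np.pi/2)%np.pi-np.pi/2
print("turn z",-d,"tilt of tool",Rm[:2,2].round(4),s["joints"].round(2),s["contact_force"].round(2),s["gripper_width"],s["grip_force"])
E
python3 to.py .07 -.6
```

```text
0.9833 [0.3566 0.2533 0.3223] shift [-26.84  -1.36   0.69]
turn z 0.5577472505587147 tilt of tool [0.0013 0.0002] [ 0.46 -0.13  0.11  1.81 -0.    1.25] [0.34 0.97 0.2 ] 1.0033339320239014 0.0
```

carry_out(steps=[0,0,0.1,-4,-0.2,0,1,0,0,0.2,-8,-0.4,0,1,0,0,0.3,-12,-0.6,0,1,0,0,0.4,-16,-0.9,0.3,1,0,0,0.5,-20,-1.1,0.7,1])

```text
time: 1.4
ee_pos: [0.4905, 0.1039, 0.3157]
ee_rot: [0.001, 0.601, 0.799, 0.0]
contact_force: [1.1, 0.8, 0.2]
gripper_width: 1.0
grip_force: 0.0
```

carry_out(steps=[0,0,0,0,0,0,0.8,0,0,0,0,0,0,0.8])

```text
time: 1.57
ee_pos: [0.4902, 0.1041, 0.3137]
ee_rot: [-0.001, 0.6, 0.8, -0.001]
contact_force: [0.2, 0.2, -0.2]
gripper_width: 0.802
grip_force: 0.0
```

```bash
python3 to.py .03 -.6
```

```text
1.5667 [0.4902 0.1041 0.3137] shift [-6.17  3.    3.81]
turn z 0.058814727414602475 tilt of tool [-0.0021 -0.0004] [ 0.08  0.03  0.24  1.79 -0.    1.36] [ 0.19  0.18 -0.22] 0.8022710952286309 0.0
```

Stopping just above the ball, then checking with the wrist camera.

carry_out(steps=[0,0,0.03,-2,1,0,0.8,0,0,0.06,-4,2,0,0.8,0,0,0.06,-6.2,3,0,0.8,0,0,0.06,-6.2,3,1.5,0.8,0,0,0.06,-6.2,3,1.5,0.8])

```text
time: 1.98
ee_pos: [0.535, 0.0555, 0.2975]
ee_rot: [-0.002, 0.622, 0.783, -0.001]
contact_force: [0.2, 1.1, -1.3]
gripper_width: 0.801
grip_force: 0.0
```

```bash
python3 to.py -.022 -.6
python3 - <<'E'
import h,cv2,numpy as np
from rig import viewer
c=viewer.camera_model("wrist");b=h.world(h.P,h.ballq(-.6))[0];print("wrist ball pred",h.proj(c,b)*800/560)
w=cv2.resize(viewer.capture("wrist")[:,:,::-1],(800,600));cv2.imwrite("pics/w1.png",w)
E
```

```text
1.9833 [0.535  0.0555 0.2975] shift [-0.26  0.09  7.39]
turn z 0.0032380767341113614 tilt of tool [-0.0039  0.0002] [-0.02  0.12  0.3   1.76  0.    1.32] [ 0.17  1.11 -1.33] 0.8008418841299714 0.0
wrist ball pred [[397.66223637 348.53640125]]
```

View pics/w1.png

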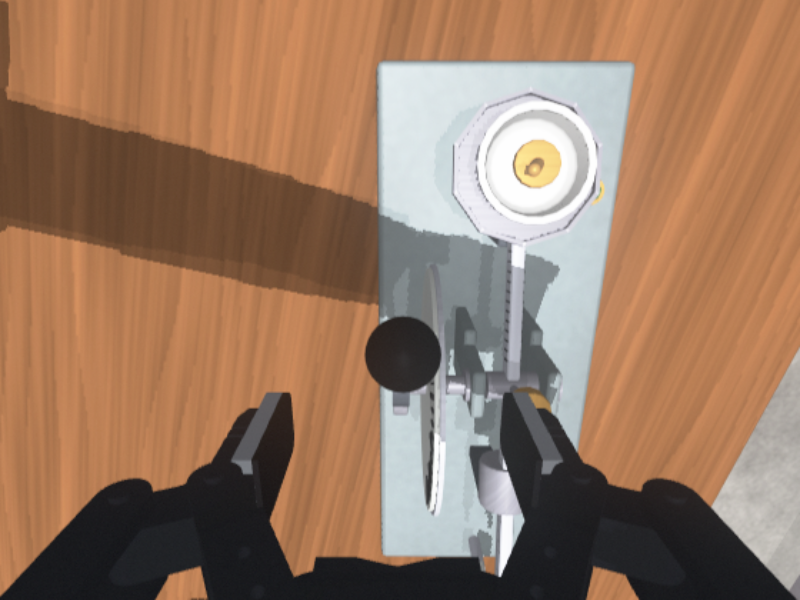

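The wrist view has the ball at (403,354), about 5 px right of and below the prediction, so it is about 2.3 mm to balance +x and 2.5 mm to -y. The fingers straddle it cleanly and the dial is clear. I'll correct for that, descend and close.

carry_out(steps=[0,0,0,-0.5,0.3,1.5,0.8,0,0,0,-0.5,0.3,3.5,0.8,0,0,0,-0.5,0.3,5.5,0.8,0,0,0,-0.5,0.3,7,0.8,0,0,0,-0.5,0.3,7.3,0.8])

```text
time: 2.45
ee_pos: [0.5378, 0.0527, 0.2244]
ee_rot: [-0.002, 0.622, 0.783, -0.001]
contact_force: [-0.9, -0.1, 0.0]
gripper_width: 0.8
grip_force: 0.0
```

```bash
python3 to.py -.022 -.6
python3 - <<'E'
import cv2
from rig import viewer
w=cv2.resize(viewer.capture("wrist")[:,:,::-1],(560,420));cv2.imwrite("pics/w2.png",w)
E
```

```text
2.45 [0.5378 0.0527 0.2244] shift [ 0.09 -0.15  0.09]
turn z 0.0052878872293422585 tilt of tool [-0.0044  0.0004] [-0.03  0.09  0.13  1.62  0.    1.31] [-0.89 -0.09  0.01] 0.7997987040675347 0.0
```

View pics/w2.png

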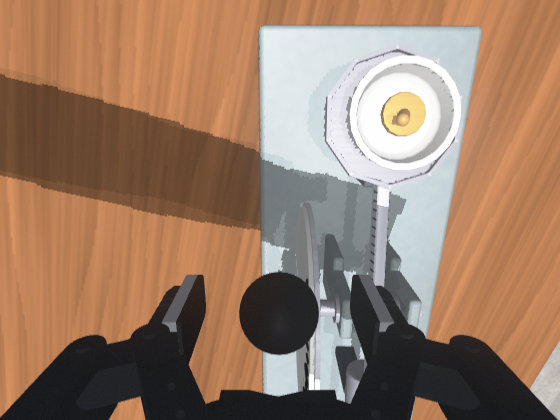

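The ball is at (279,313), centred between the pads (204 and 350). Closing now.

carry_out(steps=[0,0,0,0,0,0,0.3,0,0,0,0,0,0,0.3,0,0,0,0,0,0,0.3,0,0,0,0,0,0,0.3,0,0,0,0,0,0,0.3], force=20)

```text
time: 2.92
ee_pos: [0.5386, 0.0521, 0.2284]
ee_rot: [-0.001, 0.622, 0.783, 0.0]
contact_force: [-6.3, 1.1, 4.2]
gripper_width: 0.38
grip_force: 19.8
```

```bash
sed -i 's/YZ=.*/YZ=np.array([[-.213,-.018],[-.213,.018],[-.10,.018],[-.10,-.018]])/' h.py
cat > obs.py <<'E'
import h,cv2,json,sys,numpy as np,os
n=int(sys.argv[1]) if len(sys.argv)>1 else 3
ref=cv2.imread("pics/ref.png");L=json.load(open("log.json")) if os.path.exists("log.json") else []
for _ in range(n):
    s,q,x,z=h.lean();im=h.viewer.capture("scene");t,b=h.tilt(im,ref)
    L.append([s["time"],q,t]);print("t %.3f q %.4f x %.4f r %.4f tilt %.4f (%.3f)"%(s["time"],q,x,np.hypot(z,.14*np.sin(q)),t,b))
print(s["gripper_width"].round(3),s["grip_force"],s["contact_force"].round(2))
cv2.imwrite("pics/last.png",im[:,:,::-1]);json.dump(L,open("log.json","w"))
E
python3 obs.py 2; python3 to.py -.022 -.6
```

```text
t 2.917 q -0.5857 x -0.0778 r 0.1406 tilt -0.1800 (0.996)
t 2.967 q -0.5857 x -0.0778 r 0.1406 tilt -0.1800 (0.996)
3.0167 [0.5386 0.0521 0.2284] shift [ 0.17 -0.22  0.48]
turn z 0.0032347928518019486 tilt of tool [-0.0014  0.0012] [-0.03  0.09  0.14  1.62  0.    1.32] [-5.44  1.42  3.73] 0.3781510349140346 19.7979274392128Traceback (most recent call last):
  File "obs.py", line 7, in <module>
    print(s["gripper_width"].round(3),s["grip_force"],s["contact_force"].round(2))
          ^^^^^^^^^^^^^^^^^^^^^^^^
AttributeError: 'float' object has no attribute 'round'
```

```bash
cat > ctl.py <<'E'
import h,cv2,json,sys,os,numpy as np
from scipy.optimize import least_squares
from scipy.linalg import solve_discrete_are,expm
n=int(sys.argv[1]);qt=float(sys.argv[2]) if len(sys.argv)>2 else None   # frames, wished lean
I,c,ks=.008,.0025,.03
PL=h.P.copy();PL[:2]=h.world(h.P,[.0022,-.00165,0])[0,:2]   # lever frame, corrected at the grasp
TP=h.P;h_t=h.tilt
ref=cv2.imread("pics/ref.png");L=json.load(open("log.json")) if os.path.exists("log.json") else []
new=[]
for _ in range(n):
    h.P=PL;s,q,x,z=h.lean();h.P=TP
    im=h.viewer.capture("scene");t,b=h.tilt(im,ref)
    new.append([s["time"],q,t]);print("t %.3f q %.4f x %.4f r %.4f tilt %.4f (%.3f)"%(s["time"],q,x,np.hypot(z,.14*np.sin(q)),t,b))
L.append(new);json.dump(L,open("log.json","w"));cv2.imwrite("pics/last.png",im[:,:,::-1])
print("grip",round(s["grip_force"],1),"F",s["contact_force"].round(1))
def qknots(G):
    T,Q=[],[]
    for i,g in enumerate(G):
        if i:
            T.append(T[-1]+.05);Q.append(Q[-1]);T.append(T[-1]+.17);Q.append(g[0][1])
        for r in g:
            if not T or r[0]>T[-1]: T.append(r[0]);Q.append(r[1])
    return np.array(T),np.array(Q)
W=[g for g in L if np.mean([r[2] for r in g])>-.173 and max(r[2] for r in g)<.17][-8:]
if len(W)>0 and W[-1][-1][0]==L[-1][-1][0]:
    k=L.index(W[0]);pre=L[k-1:k] if len(W)<8 and k>0 else []
    T,Q=qknots(pre+W);obs=np.array([r for g in W for r in g])
    t0=obs[0,0] if not pre else pre[0][-1][0]
    tt=np.arange(t0,obs[-1,0]+.06,1/120);qq=np.interp(tt,T,Q)
    def sim(p):
        th,om=p[0],p[1];o=np.empty((len(tt),2))
        for i,q in enumerate(qq):
            o[i]=th,om
            om+=(-c*om+p[3]*th+ks*(q-p[2]))/I/120;th+=om/120
            if th<-.18: th,om=-.18,max(om,0.)
        return o
    def res(p): return np.r_[(np.interp(obs[:,0],tt,sim(p)[:,0])-obs[:,2])/.002,(p[3]-.0085)/.002,(p[2]-.1)/.5,p[1]/.3]
    best=min((least_squares(res,[-.18 if pre else obs[0,2],0,a,.0085],x_scale=[.05,.1,.1,.003],diff_step=1e-4) for a in (Q[-1]-.2,Q[-1],Q[-1]+.1)),key=lambda r:r.cost)
    p=best.x;th,om=sim(p)[-1]
    print("fit q0 %.3f Kn %.4f th %.4f om %.4f rms %.4f"%(p[2],p[3],th,om,np.sqrt(np.mean(best.fun[:-3]**2))*.002))
    if qt is None:
        D=.417+.05*n;M=expm(np.array([[0,1,0],[p[3]/I,-c/I,ks/I],[0,0,0]])*D);A,B=M[:2,:2],M[:2,2:]
        S=solve_discrete_are(A,B,np.diag([1/.03**2,1/.1**2]),[[1/.3**2]])
        K=np.linalg.solve(B.T@S@B+1/.3**2,B.T@S@A)
        u=float((-K@[th,om])[0]);qt=p[2]+np.clip(u,-.5,.5)
        print("next th,om",(A@[th,om]+B[:,0]*u).round(4),"K",K.round(2))
if qt is None: qt=q+.1
s=h.get_state();Rm=h.R.from_quat(np.roll(s["ee_rot"],-1)).as_matrix()
for f in (.5,1):
    g=q+(qt-q)*f;b=h.ballq(g);b[2]-=.0187
    print("q %.3f shift"%g,(Rm.T@(h.world(PL,b)[0]-s["ee_pos"])*100).round(2))
E
rm -f log.json; python3 ctl.py 1 -0.45
```

```text
t 3.017 q -0.5997 x -0.0800 r 0.1415 tilt -0.1801 (0.996)
grip 19.8 F [-5.4  1.4  3.7]
q -0.525 shift [-0.89  0.   -0.41]
q -0.450 shift [-1.81 -0.   -0.9 ]
```

carry_out(steps=[0,0,0,-0.4,0,-0.2,0.3,0,0,0,-0.9,0,-0.4,0.3,0,0,0,-1.3,0,-0.6,0.3,0,0,0,-1.8,0,-0.9,0.3,0,0,0,-1.8,0,-0.9,0.3])

```text
time: 3.48
ee_pos: [0.5428, 0.034, 0.2383]
ee_rot: [-0.0, 0.622, 0.783, 0.0]
contact_force: [-6.5, 1.3, 4.6]
gripper_width: 0.382
grip_force: 20.0
```

```bash
python3 ctl.py 2 -.35
```

```text
t 3.483 q -0.4462 x -0.0800 r 0.1409 tilt -0.1800 (0.996)
t 3.533 q -0.4493 x -0.0800 r 0.1409 tilt -0.1800 (0.996)
grip 20.0 F [-5.9  1.4  4.7]
q -0.400 shift [-0.66 -0.01 -0.23]
q -0.350 shift [-1.3  -0.01 -0.48]
```

carry_out(steps=[0,0,0,-0.3,0,-0.2,0.3,0,0,0,-0.65,0,-0.4,0.3,0,0,0,-1,0,-0.6,0.3,0,0,0,-1.3,0,-0.7,0.3,0,0,0,-1.3,0,-0.7,0.3])

```text
time: 4.0
ee_pos: [0.5458, 0.0207, 0.2437]
ee_rot: [-0.001, 0.623, 0.782, -0.001]
contact_force: [-5.4, 0.1, 1.9]
gripper_width: 0.384
grip_force: 20.0
```

```bash
python3 ctl.py 2 -.25
```

```text
t 4.000 q -0.3413 x -0.0800 r 0.1407 tilt -0.1800 (0.996)
t 4.050 q -0.3431 x -0.0800 r 0.1407 tilt -0.1800 (0.996)
grip 20.0 F [-5.2  1.1  2.1]
q -0.297 shift [-0.63 -0.   -0.16]
q -0.250 shift [-1.26 -0.   -0.34]
```

carry_out(steps=[0,0,0,-0.3,0,-0.1,0.3,0,0,0,-0.65,0,-0.3,0.3,0,0,0,-1,0,-0.4,0.3,0,0,0,-1.3,0,-0.5,0.3,0,0,0,-1.3,0,-0.5,0.3])

```text
time: 4.52
ee_pos: [0.5488, 0.0077, 0.2477]
ee_rot: [-0.001, 0.623, 0.782, -0.001]
contact_force: [-5.4, 0.8, 0.6]
gripper_width: 0.382
grip_force: 20.3
```

```bash
python3 ctl.py 2 -.15
```

```text
t 4.517 q -0.2412 x -0.0799 r 0.1407 tilt -0.1707 (0.971)
t 4.567 q -0.2428 x -0.0799 r 0.1407 tilt -0.1659 (0.971)
grip 20.3 F [-5.9 -0.7  0.7]
fit q0 -0.353 Kn 0.0085 th -0.1616 om 0.0884 rms 0.0007
q -0.196 shift [-0.65 -0.   -0.1 ]
q -0.150 shift [-1.29 -0.   -0.21]
```

Lifted at about q = -0.24. I'll hold briefly to identify the load.

carry_out(steps=[0,0,0,0,0,0,0.3,0,0,0,0,0,0,0.3])

```text
time: 4.78
ee_pos: [0.5487, 0.0081, 0.2476]
ee_rot: [-0.001, 0.623, 0.782, -0.001]
contact_force: [-5.5, -1.4, 0.4]
gripper_width: 0.38
grip_force: 20.3
```

```bash
python3 ctl.py 3
```

```text
t 4.783 q -0.2447 x -0.0800 r 0.1407 tilt -0.1401 (0.976)
t 4.833 q -0.2446 x -0.0800 r 0.1407 tilt -0.1324 (0.972)
t 4.883 q -0.2446 x -0.0799 r 0.1407 tilt -0.1234 (0.972)
grip 20.3 F [-5.8 -0.2  1.8]
fit q0 -0.362 Kn 0.0085 th -0.1134 om 0.1820 rms 0.0014
next th,om [-0.0331  0.111 ] K [[1.11 0.7 ]]
q -0.304 shift [0.81 0.   0.27]
q -0.364 shift [1.6  0.01 0.54]
```

carry_out(steps=[0,0,0,0.8,0,0.25,0.3,0,0,0,1.6,0,0.5,0.3,0,0,0,1.6,0,0.5,0.3,0,0,0,1.6,0,0.5,0.3,0,0,0,1.6,0,0.5,0.3])

```text
time: 5.35
ee_pos: [0.5452, 0.0235, 0.2426]
ee_rot: [-0.0, 0.623, 0.783, -0.001]
contact_force: [-5.1, -1.5, 0.7]
gripper_width: 0.381
grip_force: 20.7
```

```bash
python3 ctl.py 3
```

```text
t 5.350 q -0.3627 x -0.0799 r 0.1406 tilt -0.0402 (0.823)
t 5.400 q -0.3621 x -0.0799 r 0.1406 tilt -0.0314 (0.839)
t 5.450 q -0.3617 x -0.0799 r 0.1406 tilt -0.0233 (0.826)
grip 20.7 F [-5.7 -1.4  0.4]
fit q0 -0.368 Kn 0.0097 th -0.0148 om 0.1535 rms 0.0011
next th,om [ 0.0138 -0.0437] K [[1.14 0.71]]
q -0.410 shift [0.63 0.   0.29]
q -0.459 shift [1.25 0.   0.58]
```

carry_out(steps=[0,0,0,0.6,0,0.25,0.3,0,0,0,1.25,0,0.5,0.3,0,0,0,1.25,0,0.5,0.3,0,0,0,1.25,0,0.5,0.3,0,0,0,1.25,0,0.5,0.3])

```text
time: 5.92
ee_pos: [0.5424, 0.0354, 0.2374]
ee_rot: [-0.0, 0.623, 0.783, -0.002]
contact_force: [-6.6, -2.8, -0.3]
gripper_width: 0.384
grip_force: 20.6
```

```bash
python3 ctl.py 3; python3 -c "
import cv2;i=cv2.imread('pics/last.png');cv2.imwrite('pics/l1.png',cv2.resize(i[150:250,180:320],(700,500),interpolation=cv2.INTER_CUBIC))"
```

```text
t 5.917 q -0.4582 x -0.0799 r 0.1407 tilt 0.0073 (0.818)
t 5.967 q -0.4577 x -0.0799 r 0.1407 tilt 0.0051 (0.817)
t 6.017 q -0.4576 x -0.0799 r 0.1407 tilt 0.0026 (0.815)
grip 20.6 F [-5.  -1.9 -0.7]
fit q0 -0.348 Kn 0.0059 th -0.0008 om -0.0803 rms 0.0018
next th,om [-0.0117  0.0377] K [[1.03 0.69]]
q -0.375 shift [-1.06 -0.01 -0.41]
q -0.292 shift [-2.15 -0.01 -0.79]
```

View pics/l1.png

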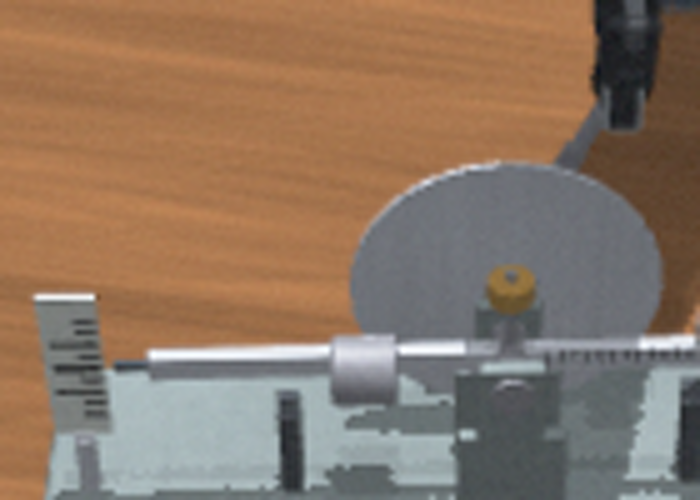

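The pointer tip, at about (112,366), is level with the thick middle mark, at about (90,367), so the tracker agrees. Continuing to hold.

carry_out(steps=[0,0,0,-0.9,0,-0.35,0.3,0,0,0,-1.8,0,-0.7,0.3,0,0,0,-1.8,0,-0.7,0.3,0,0,0,-1.8,0,-0.7,0.3,0,0,0,-1.8,0,-0.7,0.3])

```text
time: 6.48
ee_pos: [0.5464, 0.0181, 0.2447]
ee_rot: [-0.001, 0.623, 0.782, -0.001]
contact_force: [-5.7, -0.9, 1.1]
gripper_width: 0.382
grip_force: 20.7
```

```bash
python3 ctl.py 3
```

```text
t 6.483 q -0.3211 x -0.0799 r 0.1408 tilt -0.0411 (0.817)
t 6.533 q -0.3217 x -0.0799 r 0.1408 tilt -0.0436 (0.826)
t 6.583 q -0.3220 x -0.0799 r 0.1408 tilt -0.0463 (0.838)
grip 20.7 F [-6.2  0.2  0.2]
fit q0 -0.347 Kn 0.0058 th -0.0510 om -0.0646 rms 0.0017
next th,om [-0.0353  0.1156] K [[1.03 0.69]]
q -0.286 shift [-0.48 -0.   -0.1 ]
q -0.250 shift [-0.97 -0.   -0.23]
```

carry_out(steps=[0,0,0,-0.5,0,-0.1,0.3,0,0,0,-1,0,-0.25,0.3,0,0,0,-1,0,-0.25,0.3,0,0,0,-1,0,-0.25,0.3,0,0,0,-1,0,-0.25,0.3])

```text
time: 7.05
ee_pos: [0.5486, 0.0085, 0.2474]
ee_rot: [-0.001, 0.623, 0.782, -0.001]
contact_force: [-6.4, -0.3, 1.7]
gripper_width: 0.383
grip_force: 20.8
```

```bash
python3 ctl.py 3
```

```text
t 7.050 q -0.2476 x -0.0799 r 0.1407 tilt -0.0479 (0.843)
t 7.100 q -0.2477 x -0.0799 r 0.1407 tilt -0.0443 (0.827)
t 7.150 q -0.2481 x -0.0799 r 0.1407 tilt -0.0405 (0.819)
grip 20.8 F [-6.1 -0.7  1.8]
fit q0 -0.349 Kn 0.0061 th -0.0354 om 0.1108 rms 0.0021
next th,om [-0.0027  0.01  ] K [[1.04 0.69]]
q -0.318 shift [ 0.94 -0.    0.32]
q -0.389 shift [1.87 0.   0.66]
```

carry_out(steps=[0,0,0,0.8,0,0.3,0.3,0,0,0,1.7,0,0.6,0.3,0,0,0,1.7,0,0.6,0.3,0,0,0,1.7,0,0.6,0.3,0,0,0,1.7,0,0.6,0.3])

```text
time: 7.62
ee_pos: [0.5448, 0.0251, 0.2418]
ee_rot: [-0.0, 0.622, 0.783, -0.001]
contact_force: [-6.0, -1.2, 3.1]
gripper_width: 0.382
grip_force: 20.8
```

```bash
python3 ctl.py 3
```

```text
t 7.617 q -0.3757 x -0.0799 r 0.1405 tilt 0.0152 (0.815)
t 7.667 q -0.3751 x -0.0799 r 0.1405 tilt 0.0192 (0.813)
t 7.717 q -0.3748 x -0.0799 r 0.1405 tilt 0.0229 (0.820)
grip 20.8 F [-7.2  0.   2.1]
fit q0 -0.350 Kn 0.0062 th 0.0272 om 0.0775 rms 0.0021
next th,om [ 0.0249 -0.0812] K [[1.04 0.69]]
q -0.403 shift [ 0.37 -0.    0.18]
q -0.432 shift [ 0.74 -0.    0.34]
```

carry_out(steps=[0,0,0,0.4,0,0.1,0.3,0,0,0,0.75,0,0.3,0.3,0,0,0,0.75,0,0.3,0.3,0,0,0,0.75,0,0.3,0.3,0,0,0,0.75,0,0.3,0.3])

```text
time: 8.18
ee_pos: [0.5432, 0.0322, 0.2386]
ee_rot: [-0.0, 0.623, 0.783, -0.001]
contact_force: [-5.8, -1.9, 1.3]
gripper_width: 0.379
grip_force: 20.8
```

```bash
python3 ctl.py 3
```

```text
t 8.183 q -0.4323 x -0.0799 r 0.1405 tilt 0.0322 (0.821)
t 8.233 q -0.4320 x -0.0799 r 0.1405 tilt 0.0290 (0.823)
t 8.283 q -0.4319 x -0.0799 r 0.1405 tilt 0.0250 (0.821)
grip 20.8 F [-7.2 -1.4  1.1]
fit q0 -0.348 Kn 0.0052 th 0.0235 om -0.0797 rms 0.0023
next th,om [ 0.0008 -0.0037] K [[1.01 0.69]]
q -0.374 shift [-0.74 -0.01 -0.29]
q -0.317 shift [-1.5  -0.01 -0.57]
```

carry_out(steps=[0,0,0,-0.7,0,-0.3,0.3,0,0,0,-1.5,0,-0.6,0.3,0,0,0,-1.5,0,-0.6,0.3,0,0,0,-1.5,0,-0.6,0.3,0,0,0,-1.5,0,-0.6,0.3])

```text
time: 8.75
ee_pos: [0.5465, 0.0177, 0.2446]
ee_rot: [-0.001, 0.623, 0.782, -0.001]
contact_force: [-7.2, -0.5, 1.1]
gripper_width: 0.384
grip_force: 20.8
```

```bash
python3 ctl.py 3
```

```text
t 8.750 q -0.3176 x -0.0799 r 0.1406 tilt -0.0185 (0.806)
t 8.800 q -0.3181 x -0.0799 r 0.1406 tilt -0.0208 (0.817)
t 8.850 q -0.3184 x -0.0799 r 0.1406 tilt -0.0228 (0.824)
grip 20.8 F [-6.7 -0.9  1.8]
fit q0 -0.345 Kn 0.0019 th -0.0267 om -0.0533 rms 0.0019
next th,om [-0.0212  0.0693] K [[0.92 0.67]]
q -0.302 shift [-0.23 -0.01 -0.04]
q -0.285 shift [-0.45 -0.01 -0.11]
```

```bash
python3 - <<'E'
s=open("ctl.py").read()
s=s.replace("def qknots(G):","def qknots(G,d):").replace("T.append(T[-1]+.05);Q.append(Q[-1]);T.append(T[-1]+.17)","T.append(T[-1]+.05+d);Q.append(Q[-1]);T.append(T[-1]+.17)")
s=s.replace("qknots(pre+W)","qknots(pre+W,0)").replace("th,om=p[0],p[1];","T,Q=qknots(pre+W,p[4]);qq=np.interp(tt,T,Q);th,om=p[0],p[1];")
s=s.replace("/.002,(p[2]-.1)","/.0015,(p[4]-.04)/.04,(p[2]-.1)").replace(",a,.0085]",",a,.0085,.04]").replace(".1,.1,.003]",".1,.1,.003,.05]").replace("[:-3]","[:-4]")
s=s.replace("fit q0 %.3f Kn","fit lag %.3f q0 %.3f Kn").replace("%(p[2],p[3]","%(p[4],p[2],p[3]")
s=s.replace("L.append(new);json","L+=[new] if n else [];json").replace('cv2.imwrite("pics/last','n and cv2.imwrite("pics/last').replace('print("grip"','n and print("grip"')
s=s.replace("if qt is None: qt=q+.1\n","").replace("s=h.get_state();Rm","h.P=PL;s,q,x,z=h.lean();h.P=TP;Rm").replace(".05*n",".05*3")
open("ctl.py","w").write(s)
E
python3 ctl.py 0
```

```text
fit lag -0.026 q0 -0.346 Kn 0.0034 th -0.0254 om -0.0459 rms 0.0011
next th,om [-0.0195  0.0637] K [[0.96 0.68]]
q -0.305 shift [-0.19 -0.01 -0.03]
q -0.291 shift [-0.37 -0.01 -0.09]
```

carry_out(steps=[0,0,0,-0.2,0,0,0.3,0,0,0,-0.4,0,-0.1,0.3,0,0,0,-0.4,0,-0.1,0.3,0,0,0,-0.4,0,-0.1,0.3,0,0,0,-0.4,0,-0.1,0.3])

```text
time: 9.32
ee_pos: [0.5474, 0.0141, 0.2458]
ee_rot: [-0.001, 0.623, 0.783, -0.001]
contact_force: [-6.9, -0.3, 2.2]
gripper_width: 0.381
grip_force: 20.8
```

```bash
python3 ctl.py 3
```

```text
t 9.317 q -0.2899 x -0.0799 r 0.1406 tilt -0.0305 (0.834)
t 9.367 q -0.2900 x -0.0799 r 0.1406 tilt -0.0292 (0.840)
t 9.417 q -0.2900 x -0.0799 r 0.1406 tilt -0.0274 (0.837)
grip 20.8 F [-8.1 -0.5  2.5]
fit lag -0.024 q0 -0.346 Kn 0.0027 th -0.0234 om 0.0583 rms 0.0009
next th,om [-0.0037  0.0131] K [[0.94 0.68]]
q -0.327 shift [ 0.49 -0.    0.19]
q -0.363 shift [ 0.97 -0.    0.36]
```

carry_out(steps=[0,0,0,0.4,0,0.15,0.3,0,0,0,0.9,0,0.3,0.3,0,0,0,0.9,0,0.3,0.3,0,0,0,0.9,0,0.3,0.3,0,0,0,0.9,0,0.3,0.3])

```text
time: 9.88
ee_pos: [0.5454, 0.0228, 0.2427]
ee_rot: [-0.001, 0.622, 0.783, -0.001]
contact_force: [-6.9, -1.9, 2.0]
gripper_width: 0.382
grip_force: 20.8
```

```bash
python3 ctl.py 3
```

```text
t 9.883 q -0.3573 x -0.0799 r 0.1405 tilt -0.0012 (0.816)
t 9.933 q -0.3571 x -0.0799 r 0.1405 tilt 0.0009 (0.811)
t 9.983 q -0.3568 x -0.0799 r 0.1405 tilt 0.0029 (0.816)
grip 20.8 F [-6.6 -0.4  2.7]
fit lag -0.020 q0 -0.346 Kn 0.0031 th 0.0053 om 0.0365 rms 0.0010
next th,om [ 0.0078 -0.0255] K [[0.95 0.68]]
q -0.366 shift [ 0.12 -0.01  0.07]
q -0.375 shift [ 0.24 -0.    0.12]
```

Converging now.

carry_out(steps=[0,0,0,0.3,0,0.1,0.3,0,0,0,0.3,0,0.1,0.3,0,0,0,0.3,0,0.1,0.3,0,0,0,0.3,0,0.1,0.3,0,0,0,0.3,0,0.1,0.3])

```text
time: 10.45
ee_pos: [0.5448, 0.0255, 0.2416]
ee_rot: [-0.001, 0.623, 0.783, -0.001]
contact_force: [-6.3, -1.2, 2.7]
gripper_width: 0.38
grip_force: 20.8
```

```bash
python3 ctl.py 3
```

```text
t 10.450 q -0.3788 x -0.0799 r 0.1405 tilt 0.0095 (0.817)
t 10.500 q -0.3789 x -0.0799 r 0.1405 tilt 0.0086 (0.817)
t 10.550 q -0.3786 x -0.0799 r 0.1405 tilt 0.0072 (0.817)
grip 20.8 F [-6.3 -1.   1.8]
fit lag -0.019 q0 -0.346 Kn 0.0046 th 0.0057 om -0.0298 rms 0.0010
next th,om [-0.0013  0.0038] K [[0.99 0.68]]
q -0.355 shift [-0.31 -0.01 -0.1 ]
q -0.331 shift [-0.63 -0.01 -0.21]
```

carry_out(steps=[0,0,0,-0.6,0,-0.2,0.3,0,0,0,-0.6,0,-0.2,0.3,0,0,0,-0.6,0,-0.2,0.3,0,0,0,-0.6,0,-0.2,0.3,0,0,0,-0.6,0,-0.2,0.3])

```text
time: 11.02
ee_pos: [0.5461, 0.0198, 0.2438]
ee_rot: [-0.001, 0.623, 0.783, -0.001]
contact_force: [-7.5, -1.4, 2.7]
gripper_width: 0.383
grip_force: 20.9
```

```bash
python3 ctl.py 3
```

```text
t 11.017 q -0.3341 x -0.0799 r 0.1406 tilt -0.0042 (0.818)
t 11.067 q -0.3341 x -0.0799 r 0.1405 tilt -0.0047 (0.817)
t 11.117 q -0.3341 x -0.0799 r 0.1406 tilt -0.0053 (0.820)
grip 20.9 F [-7.4 -0.4  3. ]
fit lag -0.017 q0 -0.346 Kn 0.0045 th -0.0067 om -0.0108 rms 0.0011
next th,om [-0.0049  0.0162] K [[0.99 0.68]]
q -0.333 shift [-0.02 -0.01  0.02]
q -0.332 shift [-0.03 -0.01  0.01]
```

carry_out(steps=[0,0,0,0,0,0,0.3,0,0,0,0,0,0,0.3,0,0,0,0,0,0,0.3,0,0,0,0,0,0,0.3,0,0,0,0,0,0,0.3])

```text
time: 11.58
ee_pos: [0.546, 0.0199, 0.2438]
ee_rot: [-0.001, 0.623, 0.783, -0.001]
contact_force: [-6.6, -1.2, 3.1]
gripper_width: 0.383
grip_force: 20.9
```

```bash
python3 ctl.py 3
```

```text
t 11.583 q -0.3344 x -0.0799 r 0.1406 tilt -0.0043 (0.817)
t 11.633 q -0.3343 x -0.0799 r 0.1406 tilt -0.0037 (0.817)
t 11.683 q -0.3343 x -0.0799 r 0.1406 tilt -0.0030 (0.816)
grip 20.9 F [-6.7 -0.7  2.3]
fit lag -0.012 q0 -0.347 Kn 0.0067 th -0.0024 om 0.0161 rms 0.0010
next th,om [ 0.001  -0.0032] K [[1.06 0.69]]
q -0.345 shift [ 0.14 -0.    0.08]
q -0.355 shift [ 0.27 -0.    0.13]
```

carry_out(steps=[0,0,0,0.25,0,0.1,0.3,0,0,0,0.25,0,0.1,0.3,0,0,0,0.25,0,0.1,0.3,0,0,0,0.25,0,0.1,0.3,0,0,0,0.25,0,0.1,0.3])

```text
time: 12.15
ee_pos: [0.5455, 0.0223, 0.2429]
ee_rot: [-0.001, 0.623, 0.783, -0.001]
contact_force: [-7.6, -1.0, 2.1]
gripper_width: 0.383
grip_force: 20.9
```

```bash
python3 ctl.py 3
```

```text
t 12.150 q -0.3533 x -0.0799 r 0.1405 tilt 0.0023 (0.814)
t 12.200 q -0.3533 x -0.0799 r 0.1405 tilt 0.0024 (0.815)
t 12.250 q -0.3533 x -0.0799 r 0.1405 tilt 0.0025 (0.814)
grip 20.9 F [-7.4 -1.3  2.2]
fit lag -0.021 q0 -0.347 Kn 0.0065 th 0.0035 om 0.0044 rms 0.0009
next th,om [ 0.0024 -0.008 ] K [[1.05 0.69]]
q -0.353 shift [ 0.   -0.01  0.03]
q -0.353 shift [ 0.   -0.01  0.03]
```

carry_out(steps=[0,0,0,0,0,0,0.3,0,0,0,0,0,0,0.3,0,0,0,0,0,0,0.3,0,0,0,0,0,0,0.3,0,0,0,0,0,0,0.3])

```text
time: 12.72
ee_pos: [0.5455, 0.0223, 0.2429]
ee_rot: [-0.001, 0.623, 0.783, -0.001]
contact_force: [-6.7, -0.7, 3.0]
gripper_width: 0.382
grip_force: 20.9
```

```bash
python3 ctl.py 3
```

```text
t 12.717 q -0.3530 x -0.0799 r 0.1405 tilt 0.0002 (0.812)
t 12.767 q -0.3531 x -0.0799 r 0.1405 tilt -0.0004 (0.812)
t 12.817 q -0.3533 x -0.0799 r 0.1405 tilt -0.0012 (0.816)
grip 20.9 F [-7.   0.   2.9]
fit lag -0.006 q0 -0.346 Kn 0.0083 th -0.0010 om -0.0114 rms 0.0008
next th,om [-0.0021  0.0068] K [[1.1 0.7]]
q -0.345 shift [-0.11 -0.01 -0.01]
q -0.337 shift [-0.21 -0.01 -0.05]
```

carry_out(steps=[0,0,0,-0.2,0,-0.05,0.3,0,0,0,-0.2,0,-0.05,0.3,0,0,0,-0.2,0,-0.05,0.3,0,0,0,-0.2,0,-0.05,0.3,0,0,0,-0.2,0,-0.05,0.3])

```text
time: 13.28
ee_pos: [0.546, 0.0204, 0.2436]
ee_rot: [-0.001, 0.623, 0.783, -0.001]
contact_force: [-6.9, -0.5, 3.3]
gripper_width: 0.382
grip_force: 20.9
```

```bash
python3 ctl.py 3
```

```text
t 13.283 q -0.3386 x -0.0799 r 0.1405 tilt -0.0059 (0.821)
t 13.333 q -0.3388 x -0.0799 r 0.1405 tilt -0.0061 (0.820)
t 13.383 q -0.3387 x -0.0799 r 0.1405 tilt -0.0061 (0.820)
grip 20.9 F [-7.2 -0.8  3.5]
fit lag -0.020 q0 -0.346 Kn 0.0086 th -0.0062 om -0.0017 rms 0.0006
next th,om [-0.0034  0.0112] K [[1.11 0.7 ]]
q -0.338 shift [-0.01 -0.    0.02]
q -0.338 shift [-0.01 -0.    0.02]
```

carry_out(steps=[0,0,0,0,0,0,0.3,0,0,0,0,0,0,0.3,0,0,0,0,0,0,0.3,0,0,0,0,0,0,0.3,0,0,0,0,0,0,0.3])

```text
time: 13.85
ee_pos: [0.5459, 0.0204, 0.2436]
ee_rot: [-0.001, 0.623, 0.783, -0.001]
contact_force: [-6.6, 0.2, 3.8]
gripper_width: 0.382
grip_force: 20.9
```

```bash
python3 ctl.py 3
```

```text
t 13.850 q -0.3388 x -0.0799 r 0.1405 tilt -0.0043 (0.818)
t 13.900 q -0.3388 x -0.0799 r 0.1405 tilt -0.0037 (0.816)
t 13.950 q -0.3387 x -0.0799 r 0.1405 tilt -0.0031 (0.815)
grip 20.9 F [-6.8 -1.3  2.6]
fit lag -0.020 q0 -0.346 Kn 0.0086 th -0.0028 om 0.0109 rms 0.0006
next th,om [ 0. -0.] K [[1.11 0.7 ]]
q -0.345 shift [ 0.08 -0.01  0.05]
q -0.351 shift [ 0.16 -0.01  0.08]
```

carry_out(steps=[0,0,0,0.15,0,0.05,0.3,0,0,0,0.15,0,0.05,0.3,0,0,0,0.15,0,0.05,0.3,0,0,0,0.15,0,0.05,0.3,0,0,0,0.15,0,0.05,0.3])

```text
time: 14.42
ee_pos: [0.5456, 0.0219, 0.243]
ee_rot: [-0.001, 0.623, 0.783, -0.001]
contact_force: [-5.9, -0.0, 3.0]
gripper_width: 0.382
grip_force: 20.9
```

```bash
python3 ctl.py 3
```

```text
t 14.417 q -0.3499 x -0.0799 r 0.1405 tilt 0.0010 (0.811)
t 14.467 q -0.3499 x -0.0799 r 0.1405 tilt 0.0011 (0.810)
t 14.517 q -0.3498 x -0.0799 r 0.1405 tilt 0.0015 (0.811)
grip 20.9 F [-6.7  0.3  3.9]
fit lag -0.003 q0 -0.346 Kn 0.0084 th 0.0016 om 0.0038 rms 0.0007
next th,om [ 0.0013 -0.0044] K [[1.11 0.7 ]]
q -0.350 shift [ 0.   -0.01  0.03]
q -0.350 shift [ 0.01 -0.01  0.03]
```

The pointer has been between the outer marks for about 9.4 s and the beam is nearly still (tilt 0.0016 rad, 0.004 rad/s), so I'm handing in.

```bash
python3 -c "
from rig import close_job
print(close_job())"
```

```text
the job is handed in; nothing more can be done
None
```

The job is handed in: by the camera tilt readings, the pointer stayed between the outer marks from about 5.2 s to 14.6 s, and the beam was almost level and still (0.002 rad, 0.004 rad/s) with the ball still gripped; the verdict was not shown to me.

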